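# Timer relays from the test rail to the carrying tray, order kept

### The arm

A 7-joint arm with a two-finger parallel gripper is mounted at the origin on the work surface. World frame = base frame: x ahead of the robot, y to its left, z up, the work surface at z = 0. Lengths are in m, angles in rad, forces in N, time in s.
With the tool pointing down it reaches from about 0.35 to 0.9 m from the base axis. Payload 19.9 kg.
Tool frame: the origin (TCP) lies midway between the tips of the shut fingers; the grasp point (between the pads) lies 19 mm behind it; z points along the fingers, y is the line along which they close (so a half turn about z gives the same grasp; the last joint's range is limited). The gripper opens to 94 mm and grips with 3 to 60 N. Pads are 16 mm wide; open, the fingers measure 119 mm over their backs; the gripper's body (75 mm by 177 mm) begins 78 mm behind the grasp point.
Start: joints at [1.091, 0.417, -0.01, 1.614, 0.005, 1.111, -0.053], TCP at [0.265, -0.566, 0.205] pointing down, gripper open.
Joint ranges: [-2.81, 2.81], [-0.39, 2.02], [-1.27, 1.25], [0.06, 2.57], [-1.19, 4.33], [0.19, 2], [-2.82, 2.82]. Speed limits (rad/s): [1.89, 1.89, 2.39, 2.39, 3.01, 3.01, 3.01].

### API

Orientations are given as a rotation vector (axis times angle).
In Python, from cell import r gives the robot as it stands. The module is installed in compiled form; this text tells all that it offers. Calls block until the motion is done:
- r.goto(position, orientation): joint-space move of the TCP to a pose.
- r.line_to(position, orientation=None, velocity=0.15): straight line of the TCP; orientation=None keeps the orientation; velocity is the mean speed in m/s.
- r.set_joints(angles): joint-space move.
- r.gripper_open() and r.grasp(grasp_force=None): open the fingers fully, or close them until they stop; grasp_force is the grip in N (None keeps the last).
- r.hold(seconds).
- r.solve_ik(position, orientation): joint angles nearest the present ones, or None.
- r.get_state(): the state.
- r.camera(name): name is "scene" or "side" or "wrist"; returns the picture (480x640x3 uint8, red, green, blue); there is no depth.
- r.camera_model(name): a dict with "fx", "fy", "cx", "cy" (pixels), "dist" ([k1, k2, p1, p2, k3] as OpenCV has them; the pictures are not rectified), "origin" and "attitude" of the camera in the world. Camera axes: x right, y up, looking along -z (the intrinsics and any distortion apply to the point x, -y, -z); pixel columns grow to the right and rows downward; lengths in m; the calibration is good to about 2 mm. A picture is of the moment at which its call begins: read the wrist's pose just before it. camera_model takes no time and is no camera call; for the wrist camera it gives the pose at the moment of the call.
A pose or a line that the arm cannot do raises r.PlanningError and nothing moves.
- r.close_job(): hands the job in; it is judged then, once.
Trained networks look in the newest picture that a camera, given by its name, has taken for a name from the list of things; names that differ only in an ending like _2 or _b are one class to them, and where a whole thing is asked for, a point or a joint stands for the part that bears it (a point fixed in the world has none). Each returns a list of dicts, best first, with "confidence" (0 to 1); they miss things now and then, are a little off and sometimes report something else, mostly with a low value. They report only what shows in the picture. A call takes as long as a camera call. They do not tell look-alikes from the thing itself.
- r.find_in(camera, label): "rect" ([left, top, right, bottom] in pixels, round what is visible of it).
- r.trace(camera, label): "region" (480x640 bool, what is visible of it) and "rect" ([left, top, right, bottom] in pixels, round what is visible of it).
- r.landmark_of(camera, label): "point" ([column, row] in pixels: a listed point, or the origin of a listed thing).
The state is a dict: "clock": time; "joint_positions": joint angles; "dq": joint speeds; "tau": joint torques, N m; "position": TCP position; "tool_rot": TCP orientation; "force": force on the tool from outside, world axes, zero at the start; "torque": the same for the moment, N m; "opening": finger opening in m; "grip_force": force on a finger pad.
Only numpy, scipy, OpenCV 4.12 (cv2) and the standard library are available. Lean on these libraries where they do the work, as an engineer would, in place of code of your own. Each camera call takes 0.05 s, during which the arm holds its last target. There are 200 camera calls.

### The job

The four timer relays have finished their test run. Move them from their sockets on the test board into the four cells of the carrying tray, one to a cell and in the same left-to-right order as they stand on the board (left and right as seen from the robot), so that they still match the test sheet. Set each relay down gently in its cell, standing upright on its plug; do not drop or tip any, and leave all four standing there.

Things in the scene. Friction and masses are not known exactly. Their poses are not given: they have to be found in the camera images.
- relay_red: Timer relay with red head, 36 x 36 mm, 72 mm tall, about 90 g. Round black plug (28 mm across, 12 mm long) below a pale square housing, top 22 mm red, flat black dial on top. Origin: centre of the plug's underside; z up, x and y square to its faces. Starts plugged loosely in its socket; a straight lift of 15 mm frees it. Grip across two parallel faces 30 to 65 mm above the origin.
- relay_yellow: Timer relay with yellow head, 36 x 36 mm, 72 mm tall, about 90 g. Round black plug (28 mm across, 12 mm long) below a pale square housing, top 22 mm yellow, flat black dial on top. Origin: centre of the plug's underside; z up, x and y square to its faces. Starts plugged loosely in its socket; a straight lift of 15 mm frees it. Grip across two parallel faces 30 to 65 mm above the origin.
- relay_blue: Timer relay with blue head, 36 x 36 mm, 72 mm tall, about 90 g. Round black plug (28 mm across, 12 mm long) below a pale square housing, top 22 mm blue, flat black dial on top. Origin: centre of the plug's underside; z up, x and y square to its faces. Starts plugged loosely in its socket; a straight lift of 15 mm frees it. Grip across two parallel faces 30 to 65 mm above the origin.
- relay_green: Timer relay with green head, 36 x 36 mm, 72 mm tall, about 90 g. Round black plug (28 mm across, 12 mm long) below a pale square housing, top 22 mm green, flat black dial on top. Origin: centre of the plug's underside; z up, x and y square to its faces. Starts plugged loosely in its socket; a straight lift of 15 mm frees it. Grip across two parallel faces 30 to 65 mm above the origin.
- socket_red: Fixed black relay socket, the one in which the red relay stands at the start (the four look alike), brass terminal screws at both ends. 68 mm (x) x 42 mm (y) x 25 mm tall. Origin: centre of its underside, 19.5 mm above the table. It tells which place in the row the relay came from.
- socket_yellow: Fixed black relay socket, the one in which the yellow relay stands at the start (the four look alike), brass terminal screws at both ends. 68 mm (x) x 42 mm (y) x 25 mm tall. Origin: centre of its underside, 19.5 mm above the table. It tells which place in the row the relay came from.
- socket_blue: Fixed black relay socket, the one in which the blue relay stands at the start (the four look alike), brass terminal screws at both ends. 68 mm (x) x 42 mm (y) x 25 mm tall. Origin: centre of its underside, 19.5 mm above the table. It tells which place in the row the relay came from.
- socket_green: Fixed black relay socket, the one in which the green relay stands at the start (the four look alike), brass terminal screws at both ends. 68 mm (x) x 42 mm (y) x 25 mm tall. Origin: centre of its underside, 19.5 mm above the table. It tells which place in the row the relay came from.
- test_board: Fixed grey board 150 (x) x 274 mm (y) with a rail along y: four sockets at x = 0, y = 87, 29, -29, -87 mm, tops 45 mm above the table, relay tops 105 mm. Cable duct on the far side, lamps and switches on the near side, all under 40 mm. Origin: centre of underside. Its +y points to the robot's left within 0.3 rad. It stands left or right of the tray.
- tray: Fixed blue-grey open tray 62 (x) x 236 (y) x 30 mm tall, walls and floor 4 mm, a row of four empty cells 54 x 54 mm inside, centres at x = 0, y = 87, 29, -29, -87 mm. A relay in it stands on its plug on the floor, 4 mm above the table. Flat lugs at both ends. Origin: centre of underside, on the table. Its +y points to the robot's left within 0.3 rad.
Things that resemble listed ones, but are neither listed nor needed, are in the scene too. Leave any purple look-alike of the relay_blue alone.

How it is judged:
By the outcome, as a careful person would: the job done as asked, in the order asked, and still so for the second after the job is handed in, with the robot touching nothing.
It also fails if it takes over 104 s, if anything falls off the work surface, if the arm or the gripper's body presses on something with over 40 N, if the wrist force passes 120 N, or if a joint passes its speed limit or range.

## Working session

There is one attempt and no reset: what is moved stays moved. The work goes in short steps, each a Python script; the robot and the scene stay as the last script left them, time stands still between calls to the robot, and variables do not carry over. Pictures are saved under pics/ and viewed, at most 14 in all, crops included, and the job is handed in when it is done.

```bash
mkdir -p pics
cat > h.py <<'E'
import numpy as np, cv2
from scipy.spatial.transform import Rotation as R
from cell import r
def snap(c,fn=None):
    im=r.camera(c)
    if fn: cv2.imwrite('pics/'+fn,im[:,:,::-1])
    return im
def rot(m):
    a=np.array(m['attitude'],float)
    if a.shape==(3,3): return a
    return R.from_rotvec(a).as_matrix() if a.size==3 else None
def ray(m,px):
    K=np.array([[m['fx'],0,m['cx']],[0,m['fy'],m['cy']],[0,0,1.]])
    u=cv2.undistortPoints(np.array(px,float).reshape(-1,1,2),K,np.array(m['dist'],float)).reshape(-1,2)
    d=np.c_[u[:,0],-u[:,1],-np.ones(len(u))]
    return np.array(m['origin'],float),d@rot(m).T
def at_z(m,px,z):
    o,d=ray(m,px); return o+d*((z-o[2])/d[:,2])[:,None]
def proj(m,P):
    K=np.array([[m['fx'],0,m['cx']],[0,m['fy'],m['cy']],[0,0,1.]])
    c=(np.atleast_2d(P)-m['origin'])@rot(m); c=c*[1,-1,-1]
    return cv2.projectPoints(c,np.zeros(3),np.zeros(3),K,np.array(m['dist'],float))[0].reshape(-1,2)
E
python3 - <<'E'
from h import *
for c in ('scene','side'):
    m=r.camera_model(c); print(c,m)
    snap(c,c+'0.png')
    for l in ['relay_red','relay_yellow','relay_blue','relay_green','test_board','tray']:
        print(l,[(np.round(d['point'],1).tolist(),round(d['confidence'],2)) for d in r.landmark_of(c,l)],[(np.round(d['rect']).tolist(),round(d['confidence'],2)) for d in r.find_in(c,l)])
print(r.get_state())
E
```

```text
scene {'fx': 566.3449736725673, 'fy': 566.3449736725673, 'cx': 320.90023613186685, 'cy': 242.54009941054656, 'dist': array([0.00347608, 0.        , 0.        , 0.        , 0.        ]), 'origin': array([1.01366232, 0.60263165, 0.71595683]), 'attitude': array([0.40070422, 1.04735238, 2.27138347])}
relay_red [([424.4, 372.6], 0.89)] [([413.0, 326.0, 450.0, 380.0], 0.86)]
relay_yellow [([402.3, 346.3], 0.97)] [([384.0, 304.0, 421.0, 353.0], 0.94)]
relay_blue [([371.3, 328.4], 0.67), ([313.4, 274.8], 0.62)] [([300.0, 238.0, 328.0, 277.0], 0.93), ([357.0, 287.0, 393.0, 333.0], 0.66)]
relay_green [([344.9, 302.6], 0.9)] [([331.0, 265.0, 361.0, 313.0], 0.74)]
test_board [([384.4, 350.4], 0.75)] [([296.0, 288.0, 479.0, 434.0], 0.61)]
tray [([254.8, 209.4], 0.84)] [([204.0, 173.0, 307.0, 244.0], 0.83)]
side {'fx': 591.0830439055912, 'fy': 591.0830439055912, 'cx': 312.5795023400603, 'cy': 240.78364924628556, 'dist': array([-0.1893493,  0.       ,  0.       ,  0.       ,  0.       ]), 'origin': array([0.18142416, 0.49013539, 0.75969144]), 'attitude': array([ 0.28601057, -0.89039421, -2.4271673 
[... 589 characters left out ...]
 0.67)]
{'clock': 1.3, 'joint_positions': array([ 1.09149585,  0.41739049, -0.01030346,  1.61361033,  0.0047142 ,
        1.11068452, -0.0530016 ]), 'dq': array([ 0.00024886,  0.00081067, -0.00089953, -0.00210705, -0.00095786,
       -0.00094187,  0.00024976]), 'tau': array([ 2.15946442e-03, -8.51049471e+01,  6.39359783e-01, -4.26292348e+01,
       -4.87498997e-02,  1.36713390e-02,  8.49711751e-05]), 'position': array([ 0.26495888, -0.56603547,  0.20542667]), 'tool_rot': array([-3.06656839e+00, -6.82221662e-01,  1.00199509e-04]), 'force': array([ 0.31750317,  0.30120952, -0.40214714]), 'torque': array([ 0.05064625, -0.00415553,  0.03153981]), 'grip_force': 0.0, 'opening': 0.0940549488660394}
```

View pics/scene0.png

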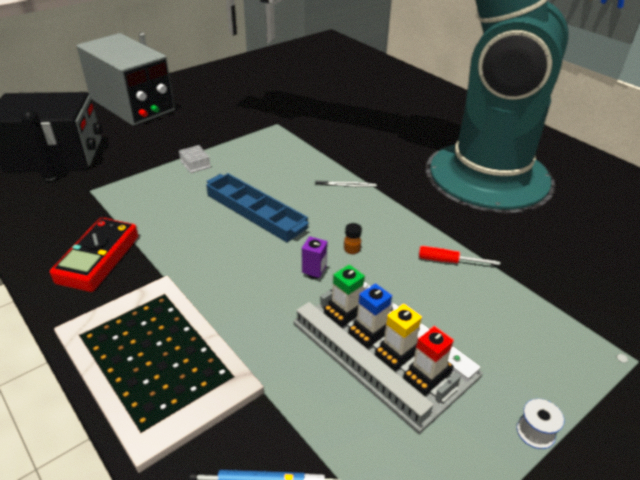

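View pics/side0.png

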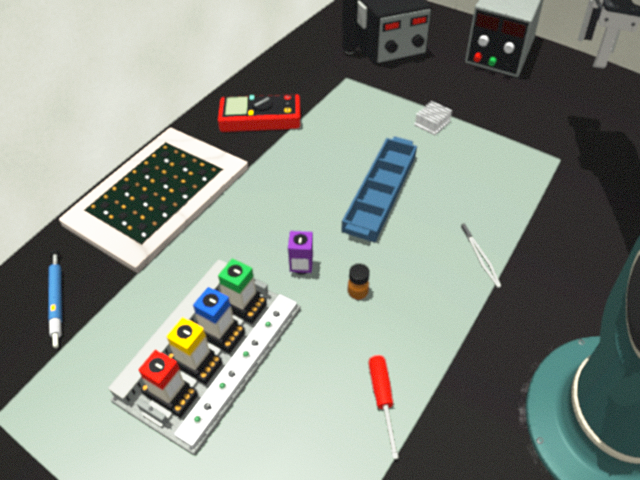

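The scene view shows the board with green (348,275), blue (375,297), yellow (403,320) and red (434,343). The tray is at (255,208) and its four cells are empty. In robot left-to-right order (+y first) the relays run red, yellow, blue, green. The candidates for relay_blue are the purple-headed box at scene (314,257) / side (301,250), standing alone off the board, and the blue head at scene (375,297) / side (212,303) on the board. By the description I choose the one on the board. Next I fit the board and tray poses.

```bash
cat > fit.py <<'E'
from h import *
from scipy.optimize import minimize
HUE={'red':(0,6),'yellow':(22,33),'blue':(105,122),'green':(50,80)}
Y=dict(red=.087,yellow=.029,blue=-.029,green=-.087)
def box(x,y,a,lx,ly,z0,z1,cx=0,cy=0):
    c,s=np.cos(a),np.sin(a)
    return np.array([[x+c*(cx+i*lx/2)-s*(cy+j*ly/2),y+s*(cx+i*lx/2)+c*(cy+j*ly/2),z] for i in(-1,1) for j in(-1,1) for z in(z0,z1)])
def hullmask(m,P,S=2):
    h=cv2.convexHull((proj(m,P)*16).astype(np.int32)); k=np.zeros((480,640),np.uint8)
    cv2.fillConvexPoly(k,h,1,cv2.LINE_8,4); return k>0
def cmask(im,col,rect):
    h=cv2.cvtColor(im,cv2.COLOR_RGB2HSV); lo,hi=HUE[col]
    k=(h[...,0]>=lo)&(h[...,0]<=hi)&(h[...,1]>130)&(h[...,2]>60)
    if col=='red': k|=(h[...,0]>174)&(h[...,1]>130)&(h[...,2]>60)
    w=np.zeros_like(k); l,t,r_,b=[int(v) for v in rect]; w[t-4:b+4,l-4:r_+4]=1
    k=(k&w).astype(np.uint8); n,L,st,_=cv2.connectedComponentsWithStats(k)
    k=(L==1+np.argmax(st[1:,4])).astype(np.uint8)
    c=max(cv2.findContours(k,0,2)[0],key=cv2.contourArea); k[:]=0
    cv2.fillPoly(k,[cv2.convexHull(c)],1); return k>0
def iou(a,b): return (a&b).sum()/max(1,(a|b).sum())
E
cat > m1.py <<'E'
from fit import *
ims={c:snap(c) for c in('scene','side')}; M={c:r.camera_model(c) for c in ims}
rects={('scene','red'):(413,326,454,380),('scene','yellow'):(384,304,423,353),('scene','blue'):(357,285,394,333),('scene','green'):(331,263,366,313),
('side','red'):(137,349,184,403),('side','yellow'):(167,316,209,366),('side','blue'):(193,287,235,338),('side','green'):(218,257,258,310)}
k={q:cmask(ims[q[0]],q[1],v) for q,v in rects.items()}
def cost(p): return -sum(iou(k[q],hullmask(M[q[0]],box(*p,.036,.036,.083,.105,0,Y[q[1]]))) for q in k)
p0=np.r_[at_z(M['scene'],[[384,350]],0)[0,:2],0]; print('board0',p0,[at_z(M['scene'],[[434,338]],.105)[0],at_z(M['scene'],[[348,271]],.105)[0]])
a=at_z(M['scene'],[[434,335]],.105)[0]-at_z(M['scene'],[[348,271]],.105)[0]; p0[2]=np.arctan2(-a[0],a[1])
p0[:2]=(at_z(M['scene'],[[434,335]],.105)[0]+at_z(M['scene'],[[348,271]],.105)[0])[:2]/2
o=minimize(cost,p0,method='Nelder-Mead',options=dict(initial_simplex=p0+np.array([[0,0,0],[.01,0,0],[0,.01,0],[0,0,.1]])));print('board',o.x,o.fun/8)
bd=o.x
for c in Y:
  f=lambda p:-sum(iou(k[q],hullmask(M[q[0]],box(*p,.036,.036,.083,.105))) for q in k if q[1]==c)
  s=np.array([bd[0]-np.sin(bd[2])*Y[c],bd[1]+np.cos(bd[2])*Y[c],bd[2]])
  oo=minimize(f,s,method='Nelder-Mead',options=dict(initial_simplex=s+np.array([[0,0,0],[.005,0,0],[0,.005,0],[0,0,.1]])));print(c,s,oo.x,oo.fun/2)
T={}
for c in ims:
  t=[d for d in r.trace(c,'tray')][0]; T[c]=t['region']; print(c,t['rect'],t['confidence'],T[c].sum())
def tc(p): return -sum(iou(T[c],hullmask(M[c],box(*p[:3],.062,.236,0,.03))|hullmask(M[c],box(*p[:3],.04,.236+2*abs(p[3]),0,.004))) for c in T)
p0=np.r_[(at_z(M['scene'],[[254.8,209.4]],0)[0,:2]+at_z(M['side'],[[378.8,190.9]],0)[0,:2])/2,0,.01]
a=at_z(M['side'],[[362,225]],.03)[0]-at_z(M['side'],[[398,150]],.03)[0]; p0[2]=np.arctan2(-a[0],a[1]); print(p0)
o=minimize(tc,p0,method='Nelder-Mead',options=dict(initial_simplex=p0+np.array([[0]*4,[.01,0,0,0],[0,.01,0,0],[0,0,.1,0],[0,0,0,.01]])));print('tray',o.x,o.fun/2)
np.save('poses.npy',np.array([bd,o.x[:3]]))
for c in ims:
  im=ims[c][:,:,::-1].copy()
  for n,q in Y.items():
    for pt,col in ((box(*bd,.036,.036,.083,.105,0,q),(255,0,255)),(box(*o.x[:3],.054,.054,.004,.03,0,q),(0,255,0))):
      cv2.polylines(im,[cv2.convexHull(proj(M[c],pt).astype(np.float32)).astype(int)],True,col)
  im=im[160:440,190:490] if c=='scene' else im[120:440,110:440]
  cv2.imwrite(f'pics/fit_{c}.png',cv2.resize(im,None,fx=1.8,fy=1.8))
print(r.camera_model('wrist'))
E
python3 m1.py; python3 -c "
import cv2,numpy as np
a=cv2.imread('pics/fit_scene.png');b=cv2.imread('pics/fit_side.png')
h=576;a=cv2.resize(a,(400,int(a.shape[0]*400/a.shape[1])));b=cv2.resize(b,(400,int(b.shape[0]*400/b.shape[1])))
o=np.zeros((max(a.shape[0],b.shape[0]),800,3),np.uint8);o[:a.shape[0],:400]=a;o[:b.shape[0],400:]=b;cv2.imwrite('pics/fit.png',o)"
```

```text
board0 [0.55251801 0.22229057 0.        ] [array([0.54978499, 0.3061624 , 0.105     ]), array([0.55418917, 0.12805095, 0.105     ])]
board [0.55394426 0.21997338 0.06137293] -0.8917235925036819
red [0.54860816 0.30680958 0.06137293] [0.54860816 0.30680958 0.06137293] -0.9297983919719501
yellow [0.55216556 0.24891878 0.06137293] [0.5513373  0.24902022 0.07145864] -0.9355838569561
blue [0.55572296 0.19102798 0.06137293] [0.55576044 0.19093756 0.05764872] -0.8800975050576835
green [0.55928035 0.13313717 0.06137293] [0.55804914 0.13318803 0.1020345 ] -0.8391805051654646
scene [208.6, 172.0, 305.2, 241.7] 0.73 3175
side [340.5, 135.5, 417.7, 243.7] 0.79 4069
[ 0.50849107 -0.21443212  0.18878112  0.01      ]
tray [ 0.50858152 -0.21307287  0.17171334  0.00134893] -0.9549648062896436
{'fx': 347.83365152135644, 'fy': 347.83365152135644, 'cx': 314.68339243981984, 'cy': 241.63851947320222, 'dist': array([0.00788884, 0.        , 0.        , 0.        , 0.        ]), 'origin': array([ 0.33277482, -0.53447109,  0.38442746]), 'attitude': array([-0.23214176,  0.1469363 , -1.12563404])}
```

View pics/fit.png

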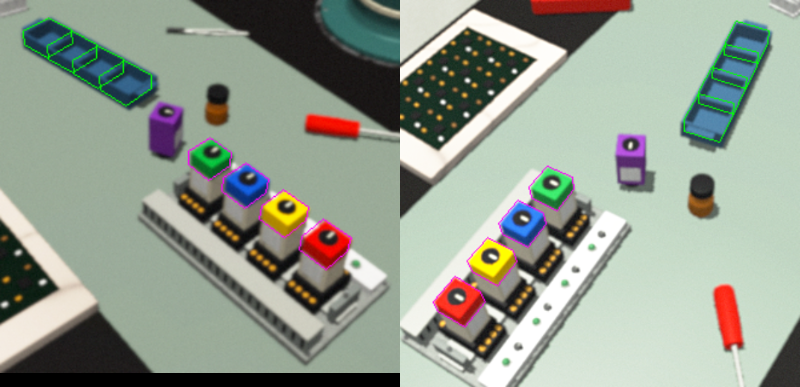

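The fits agree with both pictures: mean IoU is 0.89 for the board and 0.95 for the tray, and relay spacing, heights and reach are all plausible. Green (nearest the tray) goes first. I stop above it for a close wrist check.

```bash
cat > mv.py <<'E'
from fit import *
bd,tr=np.load('poses.npy')
def ori(a,s):
    y=s*np.array([np.cos(a),np.sin(a),0]); z=np.array([0,0,-1.]); return R.from_matrix(np.c_[np.cross(y,z),y,z]).as_rotvec()
def at(p,q): return np.array([p[0]-np.sin(p[2])*q,p[1]+np.cos(p[2])*q])
UP=.165
E
python3 - <<'E'
from mv import *
for s in (1,-1):
  for p in (bd,tr):
    for q in (.087,-.087):
      for z in (.066,UP):
        j=r.solve_ik(np.r_[at(p,q),z],ori(p[2],s)); print(s,q,z,None if j is None else np.round(j,2))
E
```

```text
1 0.087 0.066 [ 0.12  0.82 -1.01  1.69  0.78  1.08 -1.07]
1 0.087 0.165 [ 0.16  0.71 -1.08  1.62  0.66  1.22 -0.99]
1 -0.087 0.066 [ 0.21  0.59 -0.65  1.83  0.46  0.87 -0.6 ]
1 -0.087 0.165 [ 0.27  0.46 -0.72  1.76  0.35  1.05 -0.52]
1 0.087 0.066 [ 0.62  0.45 -0.51  2.    0.31  0.77  0.09]
1 0.087 0.165 [ 0.65  0.3  -0.53  1.92  0.18  0.97  0.2 ]
1 -0.087 0.066 [ 0.73  0.56 -0.35  1.77  0.24  0.85  0.44]
1 -0.087 0.165 [ 0.76  0.44 -0.38  1.7   0.19  1.03  0.49]
-1 0.087 0.066 [ 0.16  0.87 -1.09  1.69  0.85  1.13  2.03]
-1 0.087 0.165 [ 0.17  0.71 -1.09  1.62  0.66  1.22  2.15]
-1 -0.087 0.066 [ 0.49  0.79 -1.09  1.83  0.81  1.05  2.28]
-1 -0.087 0.165 [ 0.5   0.61 -1.08  1.76  0.59  1.14  2.44]
-1 0.087 0.066 [ 0.14  0.4   0.07  2.01 -0.04  0.73 -2.74]
-1 0.087 0.165 [ 0.22  0.26 -0.03  1.94  0.01  0.94 -2.79]
-1 -0.087 0.066 [ 0.31  0.55  0.21  1.79 -0.15  0.82 -2.38]
-1 -0.087 0.165 [ 0.33  0.42  0.17  1.72 -0.08  1.01 -2.43]
```

Run:
```python
from mv import *
t=r.get_state()['clock']
# rise, look at tray from above, then go over green
P=np.r_[at(tr,0)-[.06,0],.30]; r.goto(P,ori(tr[2],1)); m=r.camera_model('wrist'); a=snap('wrist'); 
b=a[:,:,::-1].copy()
for q in Y.values(): cv2.polylines(b,[cv2.convexHull(proj(m,box(*tr,.054,.054,.03,.0301,0,q)).astype(np.float32)).astype(int)],True,(0,255,0))
r.goto(np.r_[at(bd,-.087),UP+.03],ori(bd[2],1)); m2=r.camera_model('wrist'); c=snap('wrist')[:,:,::-1].copy()
for q in Y.values(): cv2.polylines(c,[cv2.convexHull(proj(m2,box(*bd,.036,.036,.105,.1051,0,q)).astype(np.float32)).astype(int)],True,(255,0,255))
cv2.imwrite('pics/w1.png',cv2.resize(np.hstack([b,c]),(800,300)))
cv2.imwrite('pics/w1tray.png',b)
s=r.get_state();print(s['clock']-t,s['position'])
```

```text
3.0250000000000004 [0.55968681 0.1316612  0.19521181]
```

View pics/w1.png

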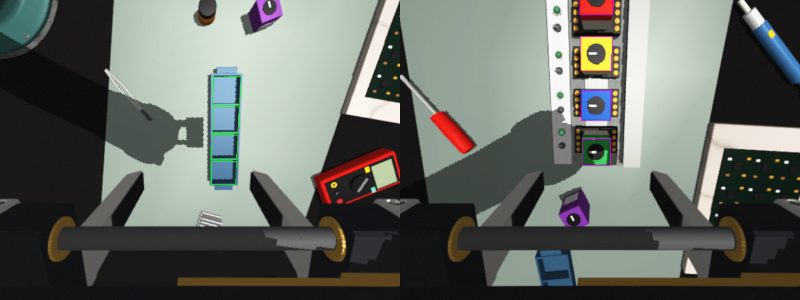

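Wrist view, tray half: the outline lies on the tray cells at (225,130). Board half: relay tops are outlined at (596,152) green, (596,105) blue, (596,55) yellow and red above. The purple look-alike is separate, off the board at (573,210). One close crop with a numeric check of the choice.

Run:
```python
from mv import *
m=r.camera_model('wrist'); im=snap('wrist'); c=im[:,:,::-1].copy()
hsv=cv2.cvtColor(im,cv2.COLOR_RGB2HSV)
for n,q in Y.items():
    p=proj(m,np.r_[at(bd,q),.105])[0]
    cv2.polylines(c,[cv2.convexHull((proj(m,box(*bd,.036,.036,.105,.1051,0,q))).astype(np.float32)).astype(int)],True,(255,0,255))
    print(n,p)
w=c[60:360,200:500]; t=cv2.imread('pics/w1tray.png')[90:330,290:430]
w=cv2.resize(w,(500,500)); t=cv2.resize(t,(292,500)); cv2.imwrite('pics/w2.png',np.hstack([w,t]))
print('purple',at_z(r.camera_model('scene'),[[313.4,274.8]],0))
```

```text
red [313.5037353  -7.5097501]
yellow [313.66851522  86.47930092]
blue [313.81306829 169.32863358]
green [313.94121184 243.09282309]
purple [[0.53237885 0.0150808  0.        ]]
```

View pics/w2.png

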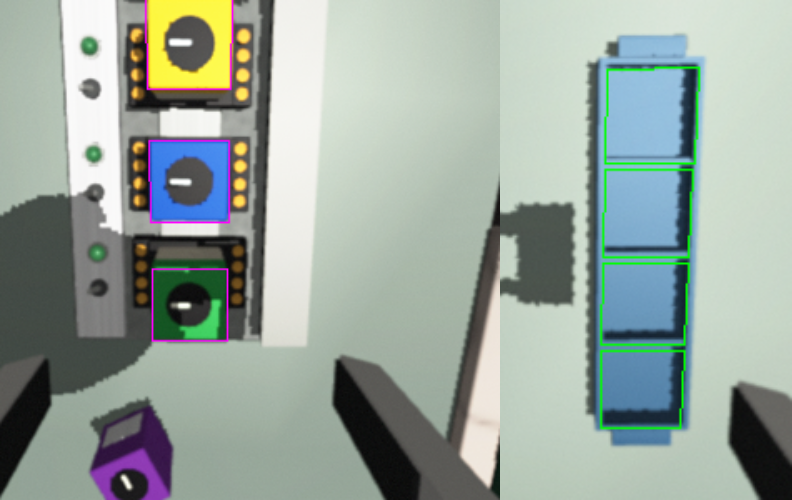

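The choice is confirmed: green, blue and yellow tops match their outlines to within about 1 mm, and purple stands apart. First transfer, green.

```bash
cat >> mv.py <<'E'
def move(n):
    q=Y[n]; ob,ot=ori(bd[2],1),ori(tr[2],1); b,t=at(bd,q),at(tr,q)
    r.line_to(np.r_[b,UP],ob,velocity=.3)
    r.line_to(np.r_[b,.066],ob,velocity=.12)
    r.grasp(15); s=r.get_state(); print(n,'grip',round(s['opening'],4),round(s['grip_force'],1))
    assert .033<s['opening']<.039
    r.line_to(np.r_[b,.086],velocity=.05); print(' lift F',np.round(r.get_state()['force'],1))
    r.line_to(np.r_[b,UP],velocity=.15)
    s=r.get_state(); print(' held',round(s['opening'],4)); assert .033<s['opening']<.039
    r.line_to(np.r_[t,UP],ot,velocity=.25)
    r.line_to(np.r_[t,.055],velocity=.12); r.line_to(np.r_[t,.040],velocity=.05)
    r.hold(.15); f0=r.get_state()['force'][2]; z=.040
    while z>.0325:
        z-=.001; r.line_to(np.r_[t,z],velocity=.02); f=r.get_state()['force'][2]
        if f-f0>2.5: break
    print(' down z',round(z,4),'dF',round(f-f0,1),'tcp',r.get_state()['position'])
    r.gripper_open(); r.line_to(np.r_[t,UP],velocity=.15)
    print(' clock',r.get_state()['clock'])
E
python3 - <<'E'
from mv import *
move('green')
m=r.camera_model('wrist'); snap('side','s2.png')
E
```

```text
green grip 0.0363 15.0
 lift F [-0.3 -0.2 -0.2]
 held 0.036
 down z 0.037 dF 5.5 tcp [ 0.52360452 -0.29890765  0.03729687]
 clock 14.25
```

View pics/s2.png

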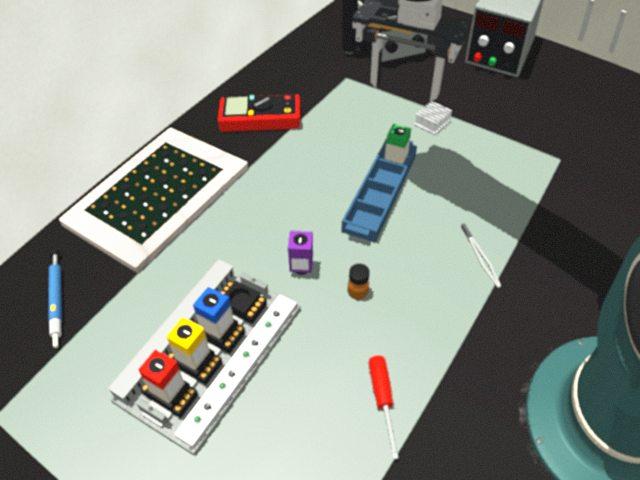

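Green stands upright in the farthest right cell at (399,143), and the force rose at exactly the expected height (TCP 0.037). The other three relays and the purple one haven't moved. The rest follow the same way.

Run:
```python
from mv import *
for n in ('blue','yellow','red'): move(n)
t=at(tr,.087)
r.line_to(np.r_[t-[.12,0],.25],velocity=.3)
r.line_to(np.r_[at(tr,-.05)-[.06,0],.32],ori(tr[2],1),velocity=.3)
a=snap('wrist')[90:330,220:460]; b=snap('side')[80:320,260:500]; c=snap('scene')[120:300,180:360]
o=np.hstack([cv2.resize(x,(266,266)) for x in (a,b,c)]); cv2.imwrite('pics/end.png',o[:,:,::-1])
print(r.get_state()['clock'])
```

```text
blue grip 0.0361 15.0
 lift F [ 0.2  0.2 -1.5]
 held 0.0358
 down z 0.037 dF 5.1 tcp [ 0.51365254 -0.24175379  0.03725172]
 clock 25.5167
yellow grip 0.0358 15.0
 lift F [-1.  -0.1 -0.8]
 held 0.0358
 down z 0.037 dF 6.0 tcp [ 0.50378448 -0.18459749  0.03723804]
 clock 36.7417
red grip 0.0358 15.0
 lift F [ 0.3 -0.9 -2. ]
 held 0.036
 down z 0.037 dF 4.5 tcp [ 0.49391183 -0.1273954   0.03722337]
 clock 47.975
49.5333
```

View pics/end.png

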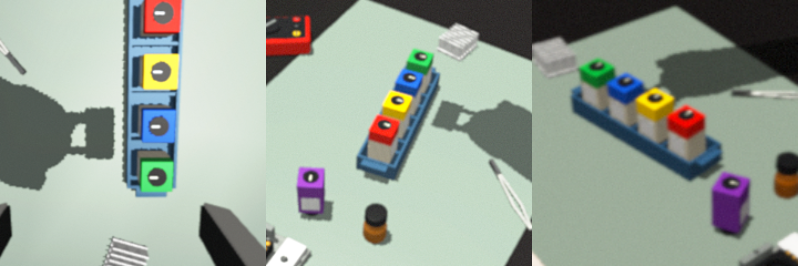

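All four stand upright in the tray. In the wrist crop, red is at (162,15), yellow (160,72), blue (158,126) and green (157,177), the same order as on the board. Purple is untouched and the gripper is clear.

```bash
python3 -c "
from cell import r
print(r.close_job())"
```

```text
the job is handed in; nothing more can be done
None
```

All four relays stand upright in the tray, left to right red, yellow, blue, green as on the board, and the job was handed in at about 50 s of the 104 s allowed.

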